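# Fit the contrast plate, then tilt a culture tube over it for inspection

## Task

Set up the inspection stand: lower the black-and-white plate over the two pins of the grey stand until it lies flush, and let go of it. Then draw the culture tube with the red band out of the white tube block and hold it up over the middle of the plate's black half, plug end upward, tilted about half-way between upright and lying, its middle roughly 15 cm above the plate. Finish while still holding it there steadily, and leave the other tubes, the marker and the tape roll alone.

Things in the scene. Friction and masses are not known exactly. Their poses are not given: they have to be found in the camera images.
- plate_rib (a point): Grip point on the loose plate's grey upright rib, 30 mm above the plate's underside. The rib stands across the plate's middle: 12 mm thick (along y), 56 mm long (along x), from 8 to 46 mm above the underside. The plate is 86 x 156 x 8 mm (x, y, z), 0.16 kg, half black, half white with grey edges, and starts flat on the bench. Axes: the plate's, z up.
- plate_under (a point): Middle of the plate's underside; axes as plate_rib. Two 12.5 mm through holes lie on the plate's y axis, 62 mm either side of this point. The plate may be fitted either way round.
- black_half (a point): Middle of the black half of the plate, on its upper face (40 mm along plate +y from the middle); axes as plate_rib. It moves with the plate.
- stand_top (a point): Middle of the upper face of the fixed grey stand, a slab 110 x 190 x 18 mm (x, y, z); this face is 18 mm above the bench. Two steel pins, 10 mm diameter, 17 mm high, the top 6 mm tapered to 4 mm, stand on its y axis 62 mm either side of the middle. z up. Seated, the plate's underside lies on this face.
- block_top (a point): Middle of the upper face of the fixed white tube block, 60 x 170 x 58 mm (x, y, z), upper face 58 mm above the bench. Three wells of 18 mm diameter, 50 mm deep, stand in a row along its y axis at -50, 0 and +50 mm; each holds a tube, in any order.
- tube_red_centre (a point): Centre of the loose glass tube with the red band: 15.8 mm diameter, 125 mm long, 0.03 kg, with a soft cotton plug rising 25 mm above the glass (do not grip it). z runs along it to the plug. In its well this point is 12.5 mm above the block's upper face and 75 mm of glass stands out: grip about 38 mm above the centre. The 12 mm band lies round the centre.
- tube_blue_centre (a point): The same point of a like tube with a blue band; stays in its well.
- tube_green_centre (a point): The same point of a like tube with a green band; stays in its well.
- tape_roll: Loose roll of green labelling tape lying on the bench, 96 mm diameter, 19 mm high; origin under its centre. Not part of the job.
- marker_red: Loose white marker with a red cap lying on the bench, 134 mm long; origin at mid length. Not part of the job.

How it is judged:
On the way, in this order (a step that is already met when the one before it is completed fails the run):
1. the plate lies flush on the stand over both pins and has been let go (z of plate_under in the frame of stand_top below 0.003 m and horizontal distance between plate_under and stand_top below 0.005 m and angle between plate_under's own z axis and vertical below 0.04 rad and angle between the x axis of plate_under and the x axis of stand_top, either way round below 0.1 rad and contact force between the fingers and plate below 0.3 N), for 0.2 s.
2. the red-banded tube has been drawn out and is held clear above the block (height (world z) of tube_red_centre above 0.135 m and contact force between the fingers and tube_red above 0.5 N and z of plate_under in the frame of stand_top below 0.003 m and horizontal distance between plate_under and stand_top below 0.005 m and angle between plate_under's own z axis and vertical below 0.04 rad and angle between the x axis of plate_under and the x axis of stand_top, either way round below 0.1 rad), for 0.2 s.
At the end, for the whole second after the job is handed in: Plate untouched on the stand over both pins, gap under 3 mm, square and level; red-banded tube held still, 30 to 60 degrees from upright, centre within 40 mm horizontally of the black half's middle and 90 to 220 mm above it; other tubes within 20 mm, tape and marker within 30 mm of their starts (all of step 1 and contact force between the fingers and tube_red above 0.5 N and contact force between tube_red and plate below 0.1 N and angle between tube_red_centre's own z axis and vertical between 0.52 and 1.05 rad and horizontal distance between tube_red_centre and black_half below 0.04 m and z of tube_red_centre in the frame of black_half between 0.09 and 0.22 m and linear speed of tube_red below 0.03 m/s and angular speed of tube_red below 0.3 rad/s and angle between each of tube_blue_centre, tube_green_centre's own z axis and vertical below 0.15 rad and distance of each of tube_blue_centre, tube_green_centre from where it was at the start of the episode below 0.02 m and distance of each of tape_roll, marker_red from where it was at the start of the episode below 0.03 m); the arm keeps its last pose, push and grip.
It fails at once if another tube is pulled out or knocked (distance of any of tube_blue_centre, tube_green_centre from where it was at the start of the episode above 0.02 m).
It fails at once if the tape roll or the marker is pushed away (distance of any of tape_roll, marker_red from where it was at the start of the episode above 0.03 m).
It also fails if it takes over 51 s, if anything falls off the work surface, if the arm or the gripper's body presses on something with over 40 N, if the wrist force passes 120 N, or if a joint passes its speed limit or range.

## Robot

A 7-joint arm with a two-finger parallel gripper is mounted at the origin on a cart in front of the work surface, level with it; the furniture and walls round the work are solid. World frame = base frame: x ahead of the robot, y to its left, z up, the work surface at z = 0. Lengths are in m, angles in rad, forces in N, time in s.
With the tool pointing down it reaches from about 0.425 to 0.875 m from the base axis. Payload 4.7 kg.
Tool frame: the origin (TCP) lies on the mounting face of the last link; the fingertips stand 182 mm ahead of it and the grasp point (between the pads) lies 164 mm ahead of it; z points along the fingers, y is the direction in which the jaws open and shut (so a half turn about z gives the same grasp; the last joint's range is limited). The gripper opens to 87 mm and grips with 3 to 60 N. Pads are 19 mm wide; open, the fingers measure 117 mm over their backs; the gripper's body (75 mm by 190 mm) begins 51 mm behind the grasp point.
Start: joints at [1.213, 0.321, -0.07, 1.45, 0.023, 1.371, -0.057], TCP at [0.236, -0.606, 0.405] pointing down, gripper open.
Joint ranges: [-2.86, 2.86], [-0.3, 2.09], [-1.38, 1.24], [0.06, 2.45], [-1.56, 4.7], [0.09, 2.05], [-2.69, 2.69]. Speed limits (rad/s): [2.57, 2.57, 3.14, 3.14, 3.14, 3.14, 3.14].

## Interface

Orientations are given as a rotation vector (axis times angle).
In Python, from bench import ctrl gives the robot as it stands. The module is installed in compiled form; this text tells all that it offers.
- The arm moves only by the tool play_rows, never from a script. Its argument "targets" is text: rows parted by semicolons, each of 7 numbers parted by spaces: the shift along the tool's x, y, z in cm, then the turn, a rotation vector about the tool's x, y, z in rad, then the opening, from -1 (shut) to 1 (fully open). In form: x y z ax ay az grip; .... A call has 1 to 20 rows; each row shifts and turns the pose as measured when the row begins, along the tool's axes as they then stand; what a row does not reach is not made up. A row lasts 1/8 s, in which the tool goes at most 62.5 mm and 10.7 degrees, less where a joint would pass 70% of its speed; a pose out of reach is approached as far as the arm can. A call is refused whole if a number of a shift passes 6.25 or a number of a turn 0.188, either way. A call with a gripper value outside its range is refused whole. The fingers move at their own pace and stop on an object; "newtons" is the grip in N (left out, the last holds). Time passes only in rows, so rows that do not move let the fingers close. It gives the time, the measured TCP pose, the force and the opening at its end, in the units of the state.
- ctrl.get_state(): the state, without advancing time (a new reading comes with each control period).
- ctrl.get_image(name): name is "scene" or "top" or "wrist"; returns a dict with "pixels" (420x560x3 uint8, blue, green, red), "depth" (420x560 float32, m along the optical axis (not along the pixel's ray), 0 where there is no reading), "intrinsics" (3x3 intrinsics, pixels), "R" (3x3) and "t" (3): a world point X has camera coordinates R X + t. Camera axes: x right, y down, z forward; pixel columns grow to the right and rows downward; lengths in m; the calibration is good to about 2 mm. The wrist camera is an equidistant fisheye: a pixel r from the principal point sees the ray r / f radians off the axis. A picture is of the moment at which its call begins.
- ctrl.close_job(): hands the job in, once; it reports no verdict.
The state is a dict: "time": time; "joint_positions": joint angles; "qd": joint speeds; "joint_torque": joint torques, N m; "position": TCP position; "tool_rot": TCP orientation; "ft_force": force on the tool from outside, world axes, zero at the start; "torque": the same for the moment, N m; "grip_width": opening from 0.0 (shut) to 1.0 (fully open).
Only numpy, scipy, OpenCV 4.12 (cv2) and the standard library are available. Lean on these libraries where they do the work, as an engineer would, in place of code of your own. Each camera call takes 0.05 s, during which the arm holds its last target.

## Working session

There is one attempt and no reset: what is moved stays moved. The work goes in short steps, Python scripts to look and compute and a tool call to move; the robot and the scene stay as the last step left them, time stands still between calls to the robot, and variables do not carry over. Pictures are saved under pics/ and viewed, and the job is handed in when it is done.

Besides the shell and the picture viewer there is one more tool, called after "Emit:" by a JSON object that holds its "method" and its "body". play_rows: Moves the arm, as the interface text tells. Its arguments: {"type":"object","properties":{"targets":{"type":"string"},"newtons":{"type":"number"}},"required":["targets"]}

```bash
mkdir -p pics; cat > h.py <<'E'
import numpy as np, cv2
from bench import ctrl
def grab(n,tag):
    im=ctrl.get_image(n); np.savez('%s.npz'%tag,**{k:np.asarray(v) for k,v in im.items()})
    cv2.imwrite('pics/%s.png'%tag,im['pixels']); return im
def load(tag): return dict(np.load('%s.npz'%tag))
def world(im,u,v,z=None):
    K,R,t=im['intrinsics'],im['R'],im['t']
    d=R.T@np.linalg.solve(K,np.array([u,v,1.])); c=-R.T@t
    if z is None: s=float(im['depth'][int(round(v)),int(round(u))])
    else: s=(z-c[2])/d[2]
    return c+s*d
E
python3 - <<'E'
from h import *
s=ctrl.get_state()
print(s)
for n in ['scene','top','wrist']:
    im=grab(n,n+'0'); print(n,im['intrinsics'].round(1).tolist(),(-im['R'].T@im['t']).round(3),im['R'].round(3).tolist())
E
```

```text
{'time': 0.0, 'joint_positions': array([ 1.2131044 ,  0.32182529, -0.07008509,  1.45167397,  0.02259835,
        1.37077338, -0.05691803]), 'qd': array([ 0.00030555,  0.00037924, -0.00072803, -0.00045855, -0.00153417,
        0.00066145, -0.00097114]), 'joint_torque': array([ 4.48967503e-04, -4.91286993e+01, -4.03566342e-01, -3.12529993e+01,
       -6.39283005e-02,  4.38176352e-02,  1.83660800e-04]), 'position': array([ 0.23603316, -0.60541446,  0.4036602 ]), 'tool_rot': array([-3.08565392e+00, -5.80330746e-01,  6.95735814e-04]), 'ft_force': array([-0.481571  ,  0.26634033, -0.5988477 ]), 'torque': array([0.00732845, 0.06321204, 0.03347176]), 'grip_width': 0.9985154076878653}
scene [[379.8, 0.0, 278.8], [0.0, 379.8, 210.4], [0.0, 0.0, 1.0]] [0.171 0.739 0.714] [[-0.797, -0.604, 0.017], [-0.466, 0.596, -0.654], [0.385, -0.529, -0.756]]
top [[394.1, 0.0, 280.8], [0.0, 394.1, 208.5], [0.0, 0.0, 1.0]] [0.359 0.26  1.151] [[-0.006, -1.0, 0.003], [-0.99, 0.006, -0.142], [0.142, -0.003, -0.99]]
wrist [[325.2, 0.0, 276.3], [0.0, 325.2, 212.4], [0.0, 0.0, 1.0]] [ 0.298 -0.581  0.383] [[0.364, -0.932, -0.002], [-0.903, -0.353, 0.244], [-0.228, -0.087, -0.97]]
```

View pics/top0.png

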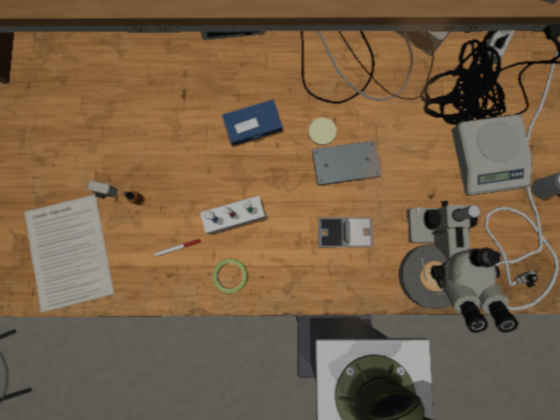

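View pics/scene0.png

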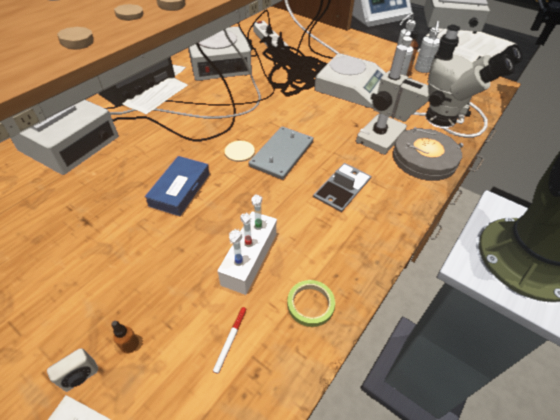

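View pics/wrist0.png

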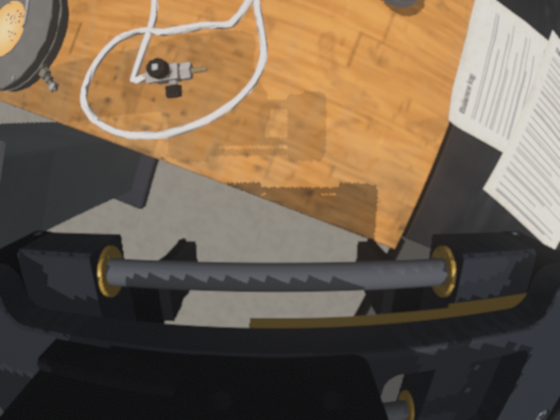

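```bash
python3 - <<'E'
from h import *
im=load('top0'); p=im['pixels']
a=cv2.resize(p[100:260,195:295+100],None,fx=4,fy=4,interpolation=cv2.INTER_CUBIC)
cv2.imwrite('pics/topz.png',a[:600,:800])
im=load('scene0'); p=im['pixels']
a=cv2.resize(p[115:305,210:390],None,fx=3,fy=3,interpolation=cv2.INTER_CUBIC)
cv2.imwrite('pics/scz.png',a[:600,:800])
im=load('top0')
for u,v in [(475,215),(475,265),(440,240),(280,15),(430,280),(495,150),(345,162),(345,233),(330,232),(363,233),(100,190),(480,310),(380,370)]: print(u,v,world(im,u,v).round(3))
E
```

```text
475 215 [ 0.466 -0.176  0.281]
475 265 [ 0.356 -0.16   0.296]
440 240 [ 0.419 -0.147  0.151]
280 15 [0.924 0.256 0.322]
430 280 [ 0.315 -0.154  0.048]
495 150 [ 0.674 -0.346  0.08 ]
345 162 [0.658 0.066 0.021]
345 233 [0.446 0.076 0.047]
330 232 [0.452 0.114 0.012]
363 233 [0.448 0.018 0.012]
100 190 [0.57  0.763 0.061]
480 310 [ 0.228 -0.309  0.002]
380 370 [ 0.073 -0.012  0.025]
```

View pics/topz.png

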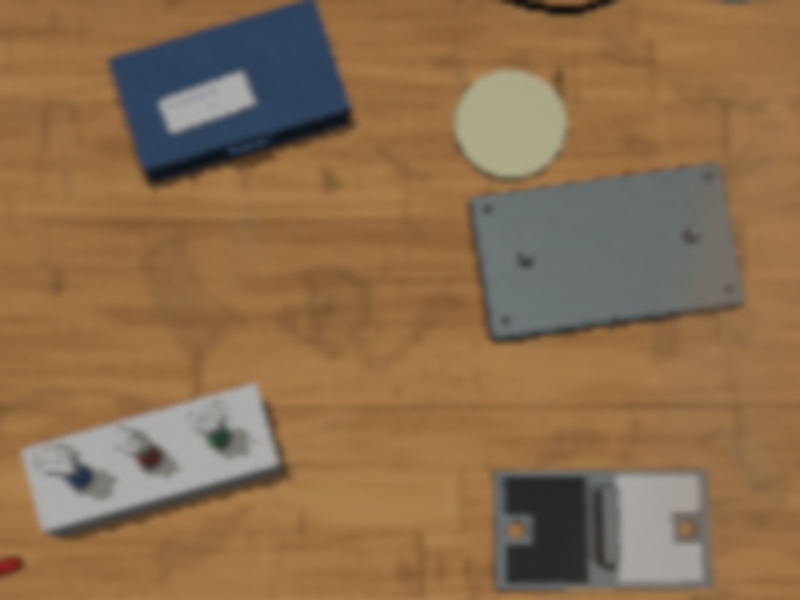

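View pics/scz.png

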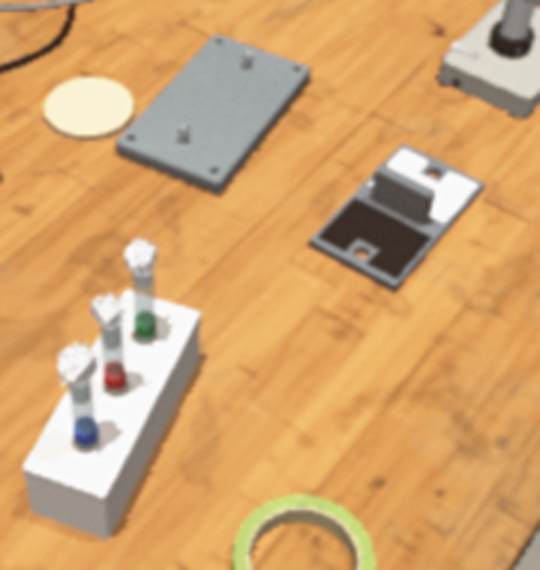

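```bash
cat >> h.py <<'E'
def rect(im,roi,z,satmax=110):
    u0,v0,u1,v1=roi
    hsv=cv2.cvtColor(im['pixels'],cv2.COLOR_BGR2HSV)
    m=np.zeros(hsv.shape[:2],np.uint8); m[v0:v1,u0:u1]=(hsv[v0:v1,u0:u1,1]<satmax)*255
    m=cv2.morphologyEx(m,cv2.MORPH_CLOSE,np.ones((5,5),np.uint8))
    c=max(cv2.findContours(m,cv2.RETR_EXTERNAL,cv2.CHAIN_APPROX_NONE)[0],key=cv2.contourArea)[:,0]
    w=np.array([world(im,u,v,z)[:2] for u,v in c])
    (cx,cy),(a,b),ang=cv2.minAreaRect((w*1000).astype(np.float32))
    return cx,cy,a,b,ang
E
python3 - <<'E'
from h import *
for n,rs in [('top0',dict(plate=((310,210,380,255),.008),stand=((308,137,388,190),.018),block=((198,190,272,236),.058))),
  ('scene0',dict(plate=((308,160,375,212),.008),stand=((245,123,318,180),.018)))]:
    im=load(n)
    for k,(r,z) in rs.items(): print(n,k,np.round(rect(im,r,z),1))
    hsv=cv2.cvtColor(im['pixels'],cv2.COLOR_BGR2HSV)
    box=(195,185,275,240) if n=='top0' else (225,225,275,275)
    H,S,V=[hsv[box[1]:box[3],box[0]:box[2],i].astype(int) for i in range(3)]
    for nm,m in [('red',((H<8)|(H>170))&(S>80)),('blue',(H>100)&(H<130)&(S>80)),('green',(H>50)&(H<90)&(S>80))]:
        v,u=np.nonzero(m); 
        if len(u): print(n,nm,len(u),u.mean()+box[0],v.mean()+box[1],world(im,u.mean()+box[0],v.mean()+box[1],.0705).round(4))
E
```

```text
top0 plate [452.3  68.9 159.2  87.3  89.6]
top0 stand [675.3  64.  148.3 192.2   8.1]
top0 block [498.7 391.2  69.9 176.   15.7]
top0 red 11 232.27272727272728 214.0 [0.4987 0.39   0.0705]
top0 blue 10 214.9 219.0 [0.4851 0.4377 0.0705]
top0 green 6 249.0 209.5 [0.5109 0.3439 0.0705]
scene0 plate [451.2  72.9 161.2  89.6  89.3]
scene0 stand [679.7  72.8 168.5 200.6   7.8]
scene0 red 55 247.8181818181818 240.21818181818182 [0.4997 0.3942 0.0705]
scene0 blue 43 238.0 258.90697674418607 [0.4851 0.4419 0.0705]
scene0 green 10 258.0 225.5 [0.5078 0.3506 0.0705]
```

Emit:
{"method": "play_rows", "body": {"targets": "0 0 -5 0 0 0.186 1;0 0 -5 0 0 0.186 1;0 0 -5 0 0 0 1;0 0 -5 0 0 0 1;4 -4 0 0 0 0 1;4 -4 0 0 0 0 1;4 -4 0 0 0 0 1;4 -4 0 0 0 0 1;4 -4 0 0 0 0 1;4 -4 0 0 0 0 1;3 -4 0 0 0 0 1;3 -4 0 0 0 0 1", "newtons": 20}}

```text
time: 1.65
position: [0.546, -0.2856, 0.6045]
tool_rot: [-3.135, 0.034, 0.01]
ft_force: [-0.3, -0.3, 0.0]
grip_width: 0.998
```

Emit:
{"method": "play_rows", "body": {"targets": "0 -5 0 0 0 0 1;0 -5 0 0 0 0 1;0 -5 0 0 0 0 1;0 -5 0 0 0 0 1;-2 -5 0 0 0 0 1;-2 -5 3 0 0 0 1;-2 -5 5 0 0 0 1;-1 0 5 0 0 0 1;0 0 3 0 0 0 1;0 0 0 0 0 0 1"}}

```text
time: 2.9
position: [0.4827, 0.0762, 0.4481]
tool_rot: [-3.132, 0.012, 0.015]
ft_force: [-0.6, 0.8, -0.3]
grip_width: 1.001
```

```bash
python3 - <<'E'
from h import *
im=grab('wrist','w1'); print(im['intrinsics'].round(1).tolist(),(-im['R'].T@im['t']).round(4)); s=ctrl.get_state(); print(s['position'],s['tool_rot'])
E
```

```text
[[325.2, 0.0, 276.3], [0.0, 325.2, 212.4], [0.0, 0.0, 1.0]] [0.5487 0.0762 0.4268]
[0.48318777 0.07617587 0.44962898] [-3.13133046  0.01275924  0.0110285 ]
```

View pics/w1.png

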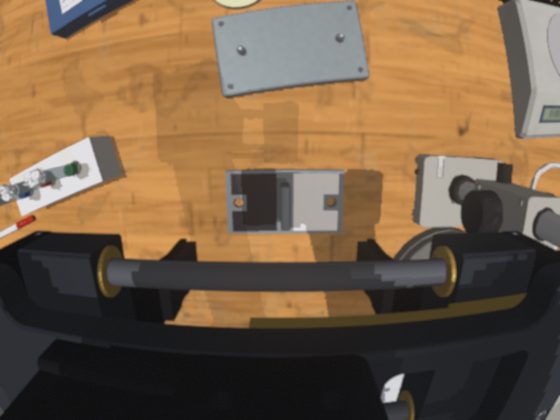

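```bash
cat >> h.py <<'E'
def wfish(im,u,v,z):
    K,R,t=im['intrinsics'],im['R'],im['t']
    x=(u-K[0,2])/K[0,0]; y=(v-K[1,2])/K[1,1]; th=np.hypot(x,y)
    s=np.sin(th)/th if th>1e-9 else 1
    d=R.T@np.array([x*s,y*s,np.cos(th)]); c=-R.T@t
    return c+(z-c[2])/d[2]*d
def mask_rect(im,roi,z,satmax=110,proj=wfish,close=9):
    u0,v0,u1,v1=roi
    hsv=cv2.cvtColor(im['pixels'],cv2.COLOR_BGR2HSV)
    m=np.zeros(hsv.shape[:2],np.uint8); m[v0:v1,u0:u1]=(hsv[v0:v1,u0:u1,1]<satmax)*255
    m=cv2.morphologyEx(m,cv2.MORPH_OPEN,np.ones((3,3),np.uint8))
    m=cv2.morphologyEx(m,cv2.MORPH_CLOSE,np.ones((close,close),np.uint8))
    c=max(cv2.findContours(m,cv2.RETR_EXTERNAL,cv2.CHAIN_APPROX_NONE)[0],key=cv2.contourArea)[:,0]
    w=np.array([proj(im,u,v,z)[:2] for u,v in c])
    r=cv2.minAreaRect((w*1000).astype(np.float32))
    return r
E
python3 - <<'E'
from h import *
im=load('w1')
p=im['pixels']
a=cv2.resize(p[0:240,200:380],None,fx=2.5,fy=2.5,interpolation=cv2.INTER_CUBIC); cv2.imwrite('pics/w1z.png',a)
for sm in (90,110,130):
    print('plate',mask_rect(im,(215,160,356,240),.008,sm)); print('stand',mask_rect(im,(205,0,380,105),.018,sm))
for n,z,pts in [('holes',.008,[(238,202),(331,202)]),('pins',.035,[(241,50),(340,38)]),('corner',.018,[(214,20),(355,2),(368,76),(227,95)])]:
    print(n,[wfish(im,u,v,z).round(4) for u,v in pts])
E
```

```text
plate ((453.4866943359375, 70.1790771484375), (156.50155639648438, 87.39413452148438), 89.99826049804688)
stand ((669.0236206054688, 63.701412200927734), (134.36131286621094, 188.54019165039062), 7.59273099899292)
plate ((453.68450927734375, 70.06586456298828), (157.5864715576172, 87.82359313964844), 89.75262451171875)
stand ((669.3682250976562, 63.76604461669922), (135.26109313964844, 189.07705688476562), 7.9247636795043945)
plate ((452.9447937011719, 69.78780364990234), (159.66192626953125, 89.34893035888672), 89.81328582763672)
stand ((668.8519287109375, 63.733699798583984), (136.0525360107422, 190.2174835205078), 7.844364643096924)
holes [array([0.4536, 0.132 , 0.008 ]), array([0.453 , 0.0083, 0.008 ])]
pins [array([0.6472, 0.1217, 0.035 ]), array([0.6635, 0.0024, 0.035 ])]
corner [array([0.6953, 0.1586, 0.018 ]), array([ 0.7217, -0.0225,  0.018 ]), array([ 0.6197, -0.0363,  0.018 ]), array([0.5934, 0.1415, 0.018 ])]
```

View pics/w1z.png

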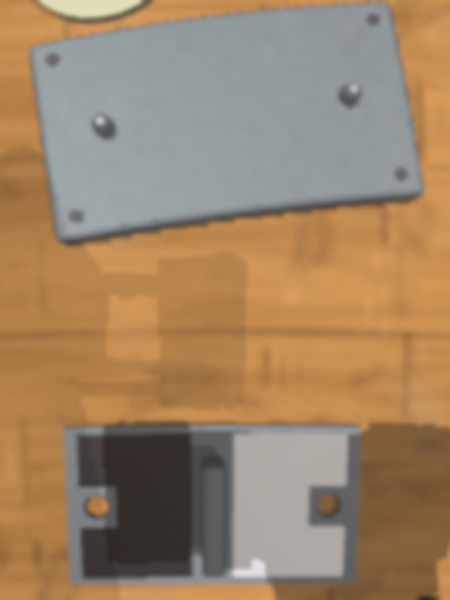

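```bash
cat >> h.py <<'E'
from scipy.spatial.transform import Rotation as Ro
def Rdown(yaw,tilt=0):
    # tilt about tool y afterwards
    return Ro.from_euler('z',yaw)*Ro.from_rotvec([np.pi,0,0])*Ro.from_euler('y',tilt)
def rel(gp,Rt,L=.164):
    s=ctrl.get_state(); p=np.array(s['position']); R0=Ro.from_rotvec(s['tool_rot'])
    tp=np.array(gp)-Rt.apply([0,0,L])
    print('t',s['time'],'grasp now',(p+R0.apply([0,0,L])).round(4),'zaxis',R0.apply([0,0,1]).round(4),'xaxis',R0.apply([1,0,0]).round(4),'f',s['ft_force'].round(1),'w',round(s['grip_width'],3))
    print('shift cm',(R0.inv().apply(tp-p)*100).round(2),'turn',(R0.inv()*Rt).as_rotvec().round(4))
E
python3 -c "
from h import *
rel([.4535,.070,.08],Rdown(0)); rel([.4535,.070,.030],Rdown(0))"
```

```text
t 2.95 grasp now [0.482  0.0779 0.2856] zaxis [-0.007   0.0102 -0.9999] xaxis [ 0.9999 -0.0081 -0.0071] f [-1.5 -0.1 -0.1] w 0.999
shift cm [-2.82  0.85 20.58] turn [-0.0102  0.007  -0.0081]
t 2.95 grasp now [0.482  0.0779 0.2856] zaxis [-0.007   0.0102 -0.9999] xaxis [ 0.9999 -0.0081 -0.0071] f [-1.5 -0.1 -0.1] w 0.999
shift cm [-2.78  0.9  25.58] turn [-0.0102  0.007  -0.0081]
```

Emit:
{"method": "play_rows", "body": {"targets": "-1.4 0.4 5 -0.01 0.007 -0.008 1;-1.4 0.4 5 0 0 0 1;0 0 5 0 0 0 1;0 0 4 0 0 0 0.2;0 0 0 0 0 0 0.2;0 0 0 0 0 0 0.2"}}

```text
time: 3.7
position: [0.4632, 0.068, 0.2675]
tool_rot: [-3.14, 0.007, -0.034]
ft_force: [-0.2, 0.0, 0.4]
grip_width: 0.744
```

```bash
python3 -c "
from h import *
rel([.4535,.070,.030],Rdown(0))"
```

```text
t 3.7 grasp now [0.4668 0.0683 0.1035] zaxis [ 0.0218  0.0018 -0.9998] xaxis [ 0.9998 -0.0044  0.0218] f [-0.2  0.   0.4] w 0.744
shift cm [-1.13 -0.18  7.33] turn [-0.0019 -0.0218 -0.0044]
```

Emit:
{"method": "play_rows", "body": {"targets": "-1.1 -0.2 3 0 -0.022 -0.004 0.2;0 0 2.5 0 0 0 0.2;0 0 0 0 0 0 0.2;0 0 0 0 0 0 0.2"}}

```text
time: 4.2
position: [0.4593, 0.0706, 0.2214]
tool_rot: [-3.139, 0.004, -0.027]
ft_force: [-0.0, 0.5, 0.8]
grip_width: 0.6
```

```bash
python3 -c "
from h import *
rel([.4535,.070,.030],Rdown(0)); print(ctrl.get_state()['joint_positions'])
im=grab('wrist','w2')
"
```

```text
t 4.2 grasp now [0.4621 0.071  0.0574] zaxis [ 0.017   0.0023 -0.9999] xaxis [ 0.9999 -0.0024  0.017 ] f [-0.   0.5  0.8] w 0.6
shift cm [-0.63  0.07  2.73] turn [-0.0023 -0.017  -0.0024]
[ 0.30106566  0.13779228 -0.53493835  2.08869512  0.09027711  0.91896932
 -1.85657013]
```

View pics/w2.png

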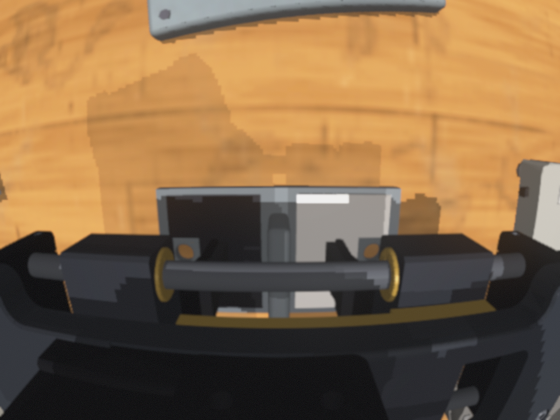

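Emit:
{"method": "play_rows", "body": {"targets": "-0.5 0 1.5 -0.002 -0.017 -0.002 0.2;-0.3 0 1.2 0 0 0 0.2;-0.2 0 0 0 0 0 0.2;0 0 0 0 0 0 0.2"}}

```text
time: 4.75
position: [0.4494, 0.0706, 0.1939]
tool_rot: [3.141, -0.001, 0.002]
ft_force: [0.1, 0.6, -0.2]
grip_width: 0.598
```

```bash
python3 -c "
from h import *
rel([.4535,.070,.030],Rdown(0))
"
```

```text
t 4.75 grasp now [0.4496 0.0706 0.0299] zaxis [ 1.e-03 -2.e-04 -1.e+00] xaxis [ 1.e+00 -5.e-04  1.e-03] f [ 0.1  0.6 -0.2] w 0.598
shift cm [ 0.41  0.06 -0.01] turn [ 0.0002 -0.001  -0.0005]
```

Emit:
{"method": "play_rows", "body": {"targets": "0.4 0 0 0 0 0 0.2;0 0 0 0 0 0 -1;0 0 0 0 0 0 -1;0 0 0 0 0 0 -1;0 0 0 0 0 0 -1;0 0 0 0 0 0 -1;0 0 0 0 0 0 -1", "newtons": 30}}

```text
time: 5.62
position: [0.4542, 0.0706, 0.1945]
tool_rot: [3.141, -0.001, 0.004]
ft_force: [0.3, -0.3, -0.1]
grip_width: 0.14
```

```bash
python3 -c "
from h import *
rel([.4535,.070,.030],Rdown(0))
"
```

```text
t 5.625 grasp now [0.4547 0.0706 0.0305] zaxis [ 2.6e-03 -2.0e-04 -1.0e+00] xaxis [ 1.0e+00 -6.0e-04  2.6e-03] f [ 0.3 -0.3 -0.1] w 0.14
shift cm [-0.07  0.06  0.05] turn [ 0.0002 -0.0026 -0.0006]
```

Emit:
{"method": "play_rows", "body": {"targets": "0 0 -3 0 0 0 -1;0 0 -4 0 0 0 -1;0 0 -4 0 0 -0.138 -1;4 0 -2 0 0 0 -1;4 0 0 0 0 0 -1;2 0 0 0 0 0 -1;0 0 0 0 0 0 -1;0 0 0 0 0 0 -1"}}

```text
time: 6.62
position: [0.553, 0.0845, 0.3259]
tool_rot: [3.132, 0.222, -0.006]
ft_force: [-0.4, 1.0, -1.6]
grip_width: 0.134
```

```bash
python3 -c "
from h import *
rel([.655,.062,.06],Rdown(.138))
im=grab('wrist','w3'); grab('scene','s3')
a=cv2.resize(im['pixels'][0:260,130:440],None,fx=2.5,fy=2.3,interpolation=cv2.INTER_CUBIC); cv2.imwrite('pics/w3z.png',a)
"
```

```text
t 6.625 grasp now [0.5524 0.0842 0.1619] zaxis [-0.0036 -0.0016 -1.    ] xaxis [ 0.99    0.1411 -0.0038] f [-0.4  1.  -1.6] w 0.134
shift cm [ 9.82  3.65 10.16] turn [0.0011 0.0038 0.0035]
```

View pics/w3.png

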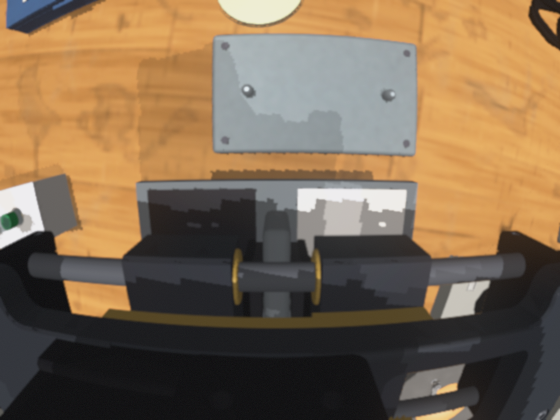

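View pics/s3.png

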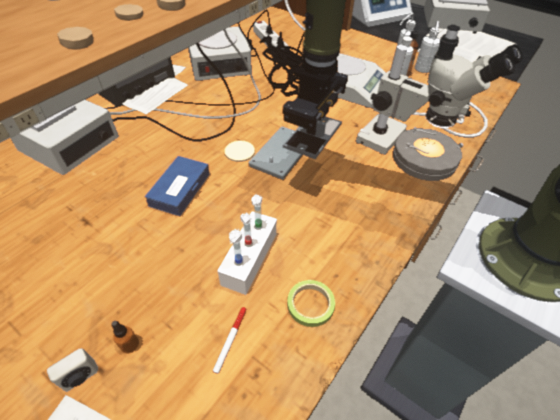

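```bash
python3 - <<'E'
from h import *
im=load('w3')
g=cv2.cvtColor(im['pixels'],cv2.COLOR_BGR2GRAY)
a=cv2.resize(im['pixels'][70:115,225:410],None,fx=4.3,fy=4.3,interpolation=cv2.INTER_CUBIC); cv2.imwrite('pics/pins3.png',a)
for sm in (90,110,130):
    r=mask_rect(im,(205,28,425,158),.018,sm,close=15); print('stand',r)
for pts in [[(248,90),(389,95)]]:
    for z in (.018,.027,.035):
        A,B=[wfish(im,u,v,z) for u,v in pts]; print('pins',z,A.round(4),B.round(4),'mid',((A+B)/2).round(4),'d',np.linalg.norm(A-B).round(4),'yaw',np.arctan2(-(A-B)[0],(A-B)[1]).round(4))
# plate edges in tool frame
s=ctrl.get_state(); R0=Ro.from_rotvec(s['tool_rot']);p=s['position']
hsv=cv2.cvtColor(im['pixels'],cv2.COLOR_BGR2HSV)
for u in (170,230,320,390):
    col=hsv[172:190,u,1]; v=172+np.argmax(col<100); w=wfish(im,u,v-.5,.1399); print(u,v,(R0.inv().apply(w-p)*1000).round(1))
for u,v in [(137.5,182),(417,182)]: print((R0.inv().apply(wfish(im,u,v,.1399)-p)*1000).round(1))
E
```

```text
stand ((658.4531860351562, 62.50408935546875), (108.39974975585938, 187.29666137695312), 8.055207252502441)
stand ((658.5457153320312, 62.434165954589844), (109.23616790771484, 187.77137756347656), 8.08511734008789)
stand ((658.4401245117188, 62.458316802978516), (110.10926818847656, 188.73867797851562), 8.036690711975098)
pins 0.018 [0.6513 0.1234 0.018 ] [ 0.6688 -0.0019  0.018 ] mid [0.66   0.0607 0.018 ] d 0.1266 yaw 0.1385
pins 0.027 [0.6503 0.1225 0.027 ] [0.6672 0.0011 0.027 ] mid [0.6587 0.0618 0.027 ] d 0.1226 yaw 0.1385
pins 0.035 [0.6493 0.1217 0.035 ] [0.6658 0.0037 0.035 ] mid [0.6576 0.0627 0.035 ] d 0.1191 yaw 0.1385
170 181 [ 42.1 -56.9 186.1]
230 179 [ 42.7 -24.3 186.1]
320 178 [ 43.2  22.1 186.2]
390 181 [ 42.2  60.3 186.2]
[ 41.7 -76.2 186. ]
[ 41.8  76.6 186.3]
```

View pics/pins3.png

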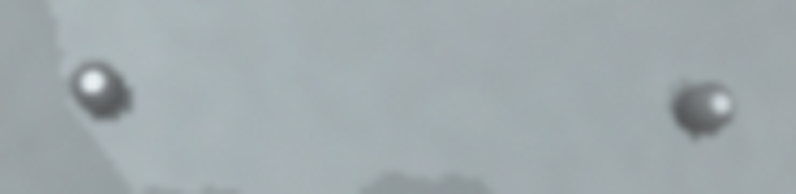

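```bash
python3 -c "
from h import *
rel([.6595,.0621,.078],Rdown(.1395))
"
```

```text
t 6.725 grasp now [0.5524 0.0841 0.1622] zaxis [-0.0028 -0.0019 -1.    ] xaxis [ 0.99   0.141 -0.003] f [ 0.3 -0.  -1.6] w 0.134
shift cm [10.26  3.7   8.39] turn [0.0015 0.003  0.002 ]
```

Emit:
{"method": "play_rows", "body": {"targets": "4 1.5 2 0 0 0.002 -1;4 1.5 2.5 0 0 0 -1;2.3 0.7 2 0 0.003 0 -1;0 0 1 0 0 0 -1;0 0 0 0 0 0 -1;0 0 0 0 0 0 -1"}}

```text
time: 7.48
position: [0.6586, 0.0617, 0.2514]
tool_rot: [3.129, 0.221, 0.001]
ft_force: [1.0, -0.2, -2.3]
grip_width: 0.133
```

```bash
python3 -c "
from h import *
rel([.6595,.0621,.078],Rdown(.1395))
"
```

```text
t 7.475 grasp now [0.6588 0.0609 0.0874] zaxis [ 8.0e-04 -4.9e-03 -1.0e+00] xaxis [9.901e-01 1.403e-01 1.000e-04] f [ 1.  -0.2 -2.3] w 0.133
shift cm [ 0.09 -0.04  0.94] turn [ 0.005  -0.0001  0.0012]
```

Emit:
{"method": "play_rows", "body": {"targets": "0.1 -0.1 0.9 0.005 0 0 -1;0 0 0 0 0 0 -1;0 0 0 0 0 0 -1"}}

```text
time: 7.85
position: [0.6589, 0.0636, 0.2442]
tool_rot: [3.134, 0.223, 0.004]
ft_force: [-0.4, -0.7, -1.6]
grip_width: 0.135
```

```bash
python3 -c "
from h import *
rel([.6595,.0621,.078],Rdown(.1395))
w=grab('wrist','w4');s=grab('scene','s4');t=grab('top','t4')
a=cv2.resize(s['pixels'][100:200,220:370],None,fx=5,fy=5,interpolation=cv2.INTER_CUBIC); cv2.imwrite('pics/s4z.png',a)
a=cv2.resize(w['pixels'][130:330,100:460],None,fx=2.2,fy=2.2,interpolation=cv2.INTER_CUBIC); cv2.imwrite('pics/w4z.png',a)
"
```

```text
t 7.85 grasp now [0.6593 0.0636 0.0802] zaxis [ 2.8e-03  1.0e-04 -1.0e+00] xaxis [0.9899 0.1414 0.0028] f [-0.4 -0.7 -1.6] w 0.135
shift cm [0.04 0.16 0.22] turn [ 0.0003 -0.0028  0.0024]
```

View pics/s4z.png

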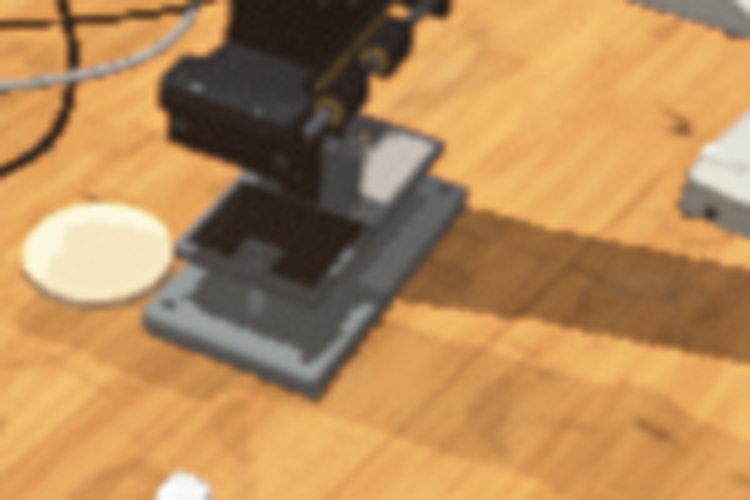

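View pics/w4z.png

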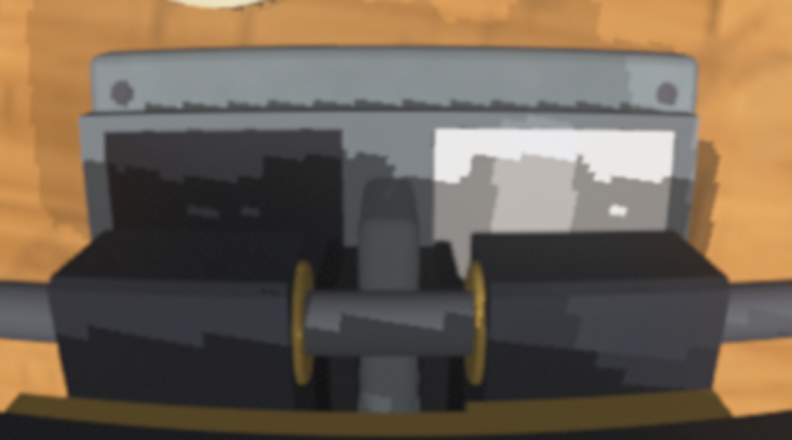

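```bash
python3 - <<'E'
from h import *
im=load('w4')
s=ctrl.get_state(); R0=Ro.from_rotvec(s['tool_rot']);p=s['position']
for n,z,pts in [('stand side u at mid edge',.018,[(142.5,157),(416.8,157),(280,151)]),('plate',.0582,[(136.4,182.7),(417.3,182.7),(280,179.5)])]:
    P=[(R0.inv().apply(wfish(im,u,v,z)-p)*1000).round(1) for u,v in pts]; print(n,P,(P[0]+P[1])/2)
E
```

```text
stand side u at mid edge [array([ 52.8, -89.9, 226. ]), array([ 53.1,  94. , 226.1]), array([ 54.5,   1.9, 226.1])] [ 52.95   2.05 226.05]
plate [array([ 41.5, -77.1, 185.8]), array([ 41.6,  76.9, 185.8]), array([ 42.2,   1.5, 185.8])] [ 4.155e+01 -1.000e-01  1.858e+02]
```

Emit:
{"method": "play_rows", "body": {"targets": "0 0.2 0.8 0 -0.003 0.002 -1;0 0 0.5 0 0 0 -1;0 0 0 0 0 0 -1;0 0 0 0 0 0 -1"}}

```text
time: 8.5
position: [0.6592, 0.061, 0.2296]
tool_rot: [3.134, 0.218, -0.002]
ft_force: [0.3, 0.5, -1.7]
grip_width: 0.136
```

```bash
python3 -c "
from h import *
rel([.6595,.0620,.048],Rdown(.1395))
"
```

```text
t 8.5 grasp now [0.659  0.061  0.0656] zaxis [-1.4e-03 -5.0e-04 -1.0e+00] xaxis [ 0.9903  0.1388 -0.0015] f [ 0.3  0.5 -1.7] w 0.136
shift cm [ 0.04 -0.09  1.76] turn [ 0.0003  0.0015 -0.0003]
```

Emit:
{"method": "play_rows", "body": {"targets": "0 -0.1 0.4 0 0.001 0 -1;0 0 0 0 0 0 -1;0 0 0 0 0 0 -1"}}

```text
time: 8.88
position: [0.6591, 0.0623, 0.2255]
tool_rot: [3.134, 0.219, -0.0]
ft_force: [0.1, -0.0, -2.2]
grip_width: 0.141
```

```bash
python3 -c "
from h import *
rel([.6595,.0620,.048],Rdown(.1395))
"
```

```text
t 8.875 grasp now [0.6591 0.0622 0.0615] zaxis [ 0.e+00 -2.e-04 -1.e+00] xaxis [ 0.9903  0.1389 -0.    ] f [ 0.1 -0.  -2.2] w 0.141
shift cm [0.03 0.03 1.35] turn [ 0.0002  0.     -0.0001]
```

Emit:
{"method": "play_rows", "body": {"targets": "0 0 0.4 0 0 0 -1;0 0 0.4 0 0 0 -1;0 0 0 0 0 0 -1"}}

```text
time: 9.25
position: [0.6594, 0.0622, 0.2171]
tool_rot: [3.134, 0.219, 0.001]
ft_force: [0.5, -0.8, -1.3]
grip_width: 0.135
```

```bash
python3 -c "
from h import *
rel([.6595,.0620,.048],Rdown(.1395))
"
```

```text
t 9.25 grasp now [0.6595 0.0621 0.0531] zaxis [ 9.e-04 -3.e-04 -1.e+00] xaxis [9.903e-01 1.388e-01 8.000e-04] f [ 0.5 -0.8 -1.3] w 0.135
shift cm [0.01 0.02 0.51] turn [ 0.0004 -0.0008 -0.0002]
```

Emit:
{"method": "play_rows", "body": {"targets": "0 0 0.3 0 0 0 -1;0 0 0.2 0 0 0 -1;0 0 0 0 0 0 -1"}}

```text
time: 9.62
position: [0.6594, 0.0623, 0.2127]
tool_rot: [3.133, 0.218, 0.001]
ft_force: [0.5, 0.3, -0.6]
grip_width: 0.136
```

```bash
python3 -c "
from h import *
rel([.6595,.0620,.048],Rdown(.1395))
"
```

```text
t 9.625 grasp now [0.6596 0.0622 0.0487] zaxis [ 9.e-04 -4.e-04 -1.e+00] xaxis [9.903e-01 1.387e-01 8.000e-04] f [ 0.5  0.3 -0.6] w 0.136
shift cm [0.   0.03 0.07] turn [ 0.0006 -0.0008 -0.0003]
```

Press the last fraction, then release and rise.

Emit:
{"method": "play_rows", "body": {"targets": "0 0 0.2 0 0 0 -1;0 0 0 0 0 0 -1;0 0 0 0 0 0 0;0 0 0 0 0 0 0;0 0 0 0 0 0 0;0 0 0 0 0 0 0.2;0 0 0 0 0 0 0.2;0 0 0 0 0 0 0.2"}}

```text
time: 10.62
position: [0.6597, 0.0625, 0.2124]
tool_rot: [3.133, 0.218, 0.002]
ft_force: [0.8, 0.2, 0.3]
grip_width: 0.594
```

```bash
python3 -c "
from h import *
rel([.6595,.0620,.048],Rdown(.1395))
"
```

```text
t 10.625 grasp now [0.6599 0.0624 0.0484] zaxis [ 1.5e-03 -7.0e-04 -1.0e+00] xaxis [0.9903 0.1386 0.0014] f [0.8 0.2 0.3] w 0.594
shift cm [-0.02  0.05  0.04] turn [ 0.0009 -0.0014 -0.0004]
```

Emit:
{"method": "play_rows", "body": {"targets": "0 0 -4 0 0 0 0.2;0 0 -5 0 0 0 0.2;0 0 -5 0 0 0 0.2;-4 -2 -5 0 0 0 0.2;-6 -5 -2 0 0 0 0.2;-5 -5 0 0 0 0 0.2;0 0 0 0 0 0 0.2"}}

```text
time: 11.5
position: [0.5138, 0.1493, 0.4197]
tool_rot: [3.134, 0.217, 0.004]
ft_force: [0.7, 0.2, 1.0]
grip_width: 0.599
```

```bash
python3 -c "
from h import *
rel([.50,.39,.25],Rdown(.14))
w=grab('wrist','w5');s=grab('scene','s5');t=grab('top','t5')
a=cv2.resize(s['pixels'][100:200,220:370],None,fx=5,fy=5,interpolation=cv2.INTER_CUBIC); cv2.imwrite('pics/s5z.png',a)
"
```

```text
t 11.5 grasp now [0.5142 0.1494 0.2557] zaxis [ 2.3e-03  1.0e-04 -1.0e+00] xaxis [0.9904 0.138  0.0022] f [0.7 0.2 1. ] w 0.599
shift cm [  1.95 -24.03   0.57] turn [ 0.0002 -0.0022 -0.0015]
```

View pics/s5z.png

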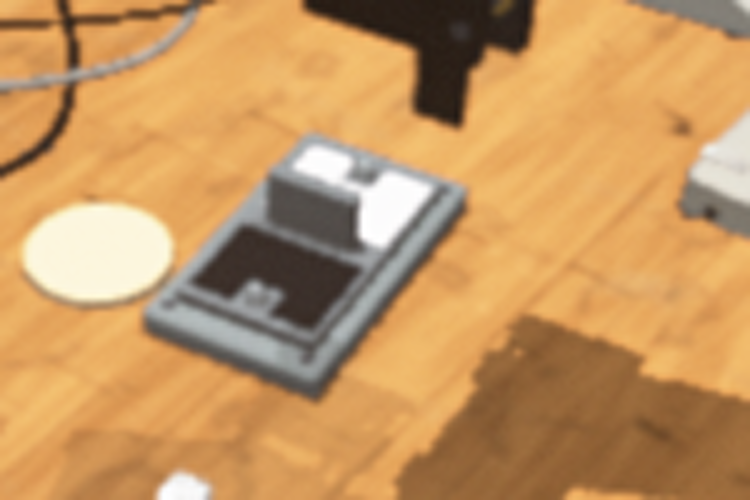

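View pics/w5.png

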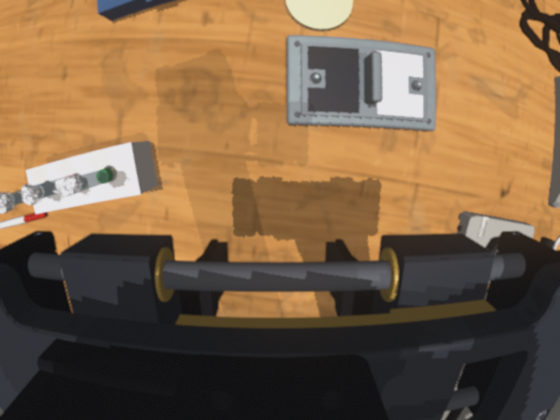

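```bash
python3 -c "
from h import *
print(ctrl.get_state()['joint_positions'].round(3))
w=load('w5'); print(mask_rect(w,(20,135,165,215),.058,60))
im=load('t5')
a=cv2.resize(im['pixels'][190:240,195:275],None,fx=9,fy=9,interpolation=cv2.INTER_CUBIC); cv2.imwrite('pics/t5z.png',a)
im=load('s5')
a=cv2.resize(im['pixels'][185:295,210:290],None,fx=5,fy=5,interpolation=cv2.INTER_CUBIC); cv2.imwrite('pics/s5t.png',a)
"
```

```text
[ 0.242  0.111 -0.602  1.693  0.065  1.356 -1.812]
((500.77117919921875, 393.5910339355469), (61.205841064453125, 217.30722045898438), 16.04351234436035)
```

View pics/t5z.png

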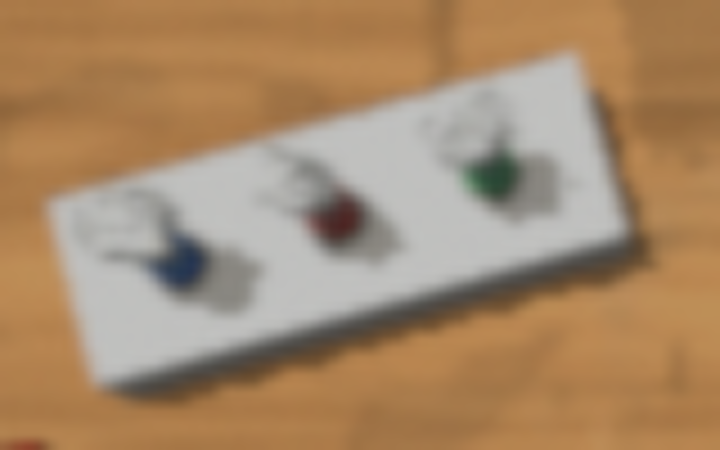

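View pics/s5t.png

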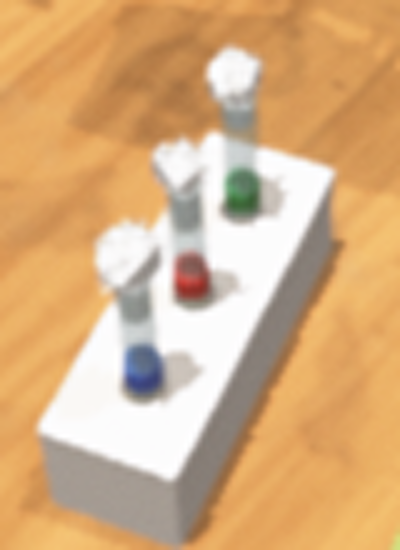

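Emit:
{"method": "play_rows", "body": {"targets": "0.5 -6 0 0 0 0 0.2;0.5 -6 0 0 0 0 0.2;0.5 -6 0 0 0 0 0.2;0.4 -6 0 0 0 0 0.2;0 0 0 0 0 -0.18 0.2;0 0 0 0 0 -0.18 0.2;0 0 0 0 0 -0.18 0.2;0 0 0 0 0 -0.18 0.2;0 0 0 0 0 -0.18 0.2;0 0 0 0 0 -0.18 0.2;0 0 0 0 0 -0.18 0.2;0 0 0 0 0 -0.18 0.2;0 0 0 0 0 -0.18 0.2;0 0 0 0 0 -0.1 0.2;0 0 0 0 0 0 0.2;0 0 0 0 0 0 0.2"}}

```text
time: 13.65
position: [0.5413, 0.3686, 0.3972]
tool_rot: [-1.887, -2.493, 0.027]
ft_force: [-0.2, -0.7, -0.4]
grip_width: 0.598
```

```bash
python3 -c "
from h import *
rel([.4995,.392,.25],Rdown(1.842))
print(ctrl.get_state()['joint_positions'].round(3))
w=grab('wrist','w6')
"
```

```text
t 13.65 grasp now [0.5376 0.3678 0.2332] zaxis [-0.0225 -0.0046 -0.9997] xaxis [-0.2716  0.9624  0.0017] f [-0.2 -0.7 -0.4] w 0.598
shift cm [ 3.39 -3.42 -1.6 ] turn [-0.0229 -0.0017  0.0039]
[ 0.072  0.528 -1.01   1.411  0.43   1.46  -0.654]
```

View pics/w6.png

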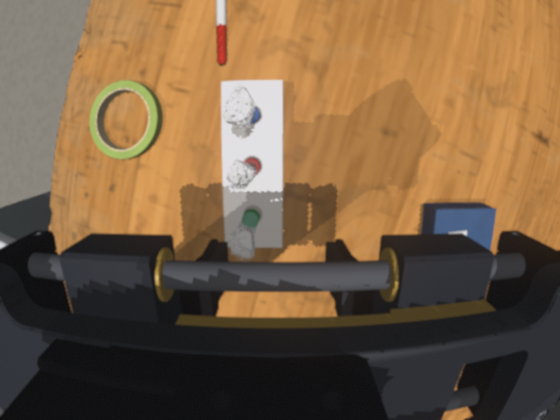

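```bash
python3 - <<'E'
from h import *
im=load('w6')
hsv=cv2.cvtColor(im['pixels'],cv2.COLOR_BGR2HSV)
for sm in (60,80,100): print(mask_rect(im,(212,72,295,252),.058,sm,close=15))
for n,z,pts in [('cornersblock',.058,[(222,81),(283,80),(283,247),(224,248)])]:
    P=np.array([wfish(im,u,v,z) for u,v in pts]); print(P.round(4).tolist(),P.mean(0))
box=(215,75,290,252);H,S,V=[hsv[box[1]:box[3],box[0]:box[2],i].astype(int) for i in range(3)]
for nm,m in [('red',((H<8)|(H>170))&(S>100)),('blue',(H>100)&(H<130)&(S>100)),('green',(H>50)&(H<90)&(S>100))]:
    v,u=np.nonzero(m); v=v+box[1];u=u+box[0]; print(nm,len(u),u.min(),u.max(),v.min(),v.max(),wfish(im,u.mean(),v.mean(),.0705).round(4))
print('plug red',wfish(im,239,173,.15).round(4))
E
```

```text
((496.5386047363281, 388.70050048828125), (74.09083557128906, 175.9282684326172), 14.708651542663574)
((496.345947265625, 388.8368225097656), (74.37811279296875, 176.04147338867188), 14.900779724121094)
((498.6615905761719, 389.660400390625), (74.1498794555664, 178.6575469970703), 13.246356010437012)
[[0.4503, 0.4668, 0.058], [0.5077, 0.4826, 0.058], [0.5542, 0.3202, 0.058], [0.4948, 0.3014, 0.058]] [0.50173999 0.39276114 0.058     ]
red 71 246 259 158 170 [0.5035 0.3981 0.0705]
blue 29 254 258 110 120 [0.4935 0.4416 0.0705]
green 1 256 256 214 214 [0.5182 0.3501 0.0705]
plug red [0.5001 0.397  0.15  ]
```

Emit:
{"method": "play_rows", "body": {"targets": "1.7 -1.7 0 -0.023 0 0.003 0.2;1.6 -1.6 0 0 0 0 0.2;0 0 0 0 0 0 0.2;0 0 0 0 0 0 0.2"}}

```text
time: 14.2
position: [0.5007, 0.3913, 0.3974]
tool_rot: [1.905, 2.498, 0.001]
ft_force: [-0.1, 0.3, -0.2]
grip_width: 0.6
```

```bash
python3 -c "
from h import *
rel([.5005,.393,.11],Rdown(1.845))
w=grab('wrist','w7');
s=grab('scene','s7')
"
```

```text
t 14.2 grasp now [0.5008 0.3914 0.2334] zaxis [ 8.e-04  6.e-04 -1.e+00] xaxis [-2.643e-01  9.644e-01  4.000e-04] f [-0.1  0.3 -0.2] w 0.6
shift cm [1.600e-01 1.000e-02 1.234e+01] turn [ 0.0009 -0.0003 -0.0067]
```

View pics/w7.png

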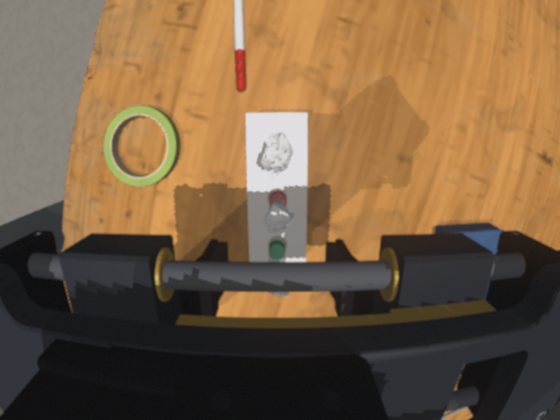

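```bash
python3 - <<'E'
from h import *
im=load('w7'); s=ctrl.get_state(); R0=Ro.from_rotvec(s['tool_rot']);p=np.array(s['position'])
f=lambda u,v,z:(R0.inv().apply(wfish(im,u,v,z)-p)*1000).round(1)
for a in [('band',277,198,.0705),('green',277,248,.0705),('plug',278,212,.152),('blkback',277,113,.058),('bl',246,200,.058),('br',307,200,.058),('near',277,261,.058)]: print(a[0],f(*a[1:]))
E
```

```text
band [  3.5   0.8 326.9]
green [-47.5   0.9 326.8]
plug [ 10.1   1.3 245.4]
blkback [ 85.2   0.8 339.4]
bl [ -1.1 -30.3 339.3]
br [ -1.   31.  339.4]
near [-66.9   0.9 339.3]
```

Emit:
{"method": "play_rows", "body": {"targets": "0.05 0.1 3 0 0 0 0.2;0 0 3 0 0 0 0.2;0 0 2.5 0 0 0 0.2;0 0 1.5 0 0 0 0.2;0 0 0 0 0 0 0.2;0 0 0 0 0 0 0.2"}}

```text
time: 15.05
position: [0.506, 0.3905, 0.2958]
tool_rot: [1.913, 2.491, 0.006]
ft_force: [0.1, -0.7, 0.1]
grip_width: 0.6
```

```bash
python3 -c "
from h import *
rel([.501,.3915,.11],Rdown(1.840))
w=grab('wrist','w8');
s=grab('scene','s8')
cv2.imwrite('pics/s8z.png',cv2.resize(s['pixels'][130:300,170:330],None,fx=3.5,fy=3.5))
"
```

```text
t 15.05 grasp now [0.5065 0.3909 0.1318] zaxis [ 0.0029  0.0027 -1.    ] xaxis [-0.2578  0.9662  0.0019] f [ 0.1 -0.7  0.1] w 0.6
shift cm [ 0.22 -0.47  2.18] turn [ 0.0035 -0.0019 -0.0085]
```

View pics/s8z.png

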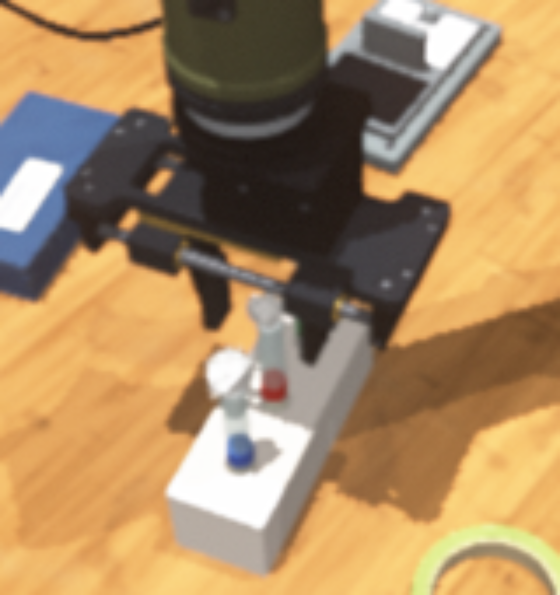

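View pics/w8.png

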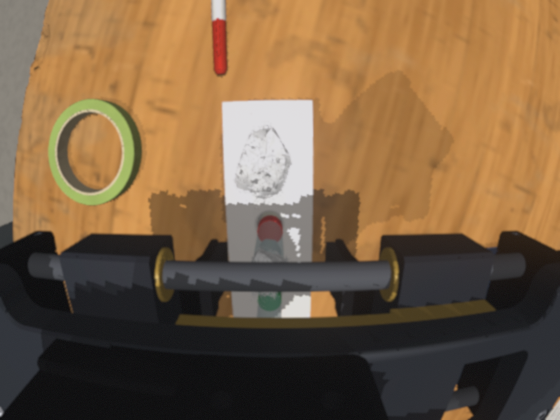

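Emit:
{"method": "play_rows", "body": {"targets": "0.2 -0.4 0.8 0.003 -0.002 -0.008 0.2;0 -0.1 0.7 0 0 0 0.2;0 0 0.5 0 0 0 0.2;0 0 0 0 0 0 0.2"}}

```text
time: 15.65
position: [0.5002, 0.3916, 0.2756]
tool_rot: [1.902, 2.499, 0.003]
ft_force: [0.2, -0.1, -0.4]
grip_width: 0.602
```

```bash
python3 -c "
from h import *
rel([.501,.3920,.1115],Rdown(1.840))
"
```

```text
t 15.65 grasp now [0.5005 0.3917 0.1116] zaxis [ 2.3e-03  5.0e-04 -1.0e+00] xaxis [-2.666e-01  9.638e-01 -1.000e-04] f [ 0.2 -0.1 -0.4] w 0.602
shift cm [0.01 0.09 0.01] turn [0.0023 0.0001 0.0006]
```

Emit:
{"method": "play_rows", "body": {"targets": "0 0 0 0 0 0 -0.3;0 0 0 0 0 0 -0.5;0 0 0 0 0 0 -0.5;0 0 0 0 0 0 -1;0 0 0 0 0 0 -1;0 0 0 0 0 0 -1;0 0 0 0 0 0 -1", "newtons": 20}}

```text
time: 16.52
position: [0.5004, 0.3917, 0.2761]
tool_rot: [1.902, 2.498, 0.004]
ft_force: [0.7, -0.2, 0.3]
grip_width: 0.175
```

```bash
python3 -c "
from h import *
rel([.501,.3920,.1115],Rdown(1.840))
"
```

```text
t 16.525 grasp now [0.5009 0.3919 0.1121] zaxis [ 0.0029  0.0011 -1.    ] xaxis [-2.663e-01  9.639e-01  3.000e-04] f [ 0.7 -0.2  0.3] w 0.175
shift cm [0.01 0.06 0.06] turn [ 0.003  -0.0003  0.0003]
```

Emit:
{"method": "play_rows", "body": {"targets": "0 0 -1 0 0 0 -1;0 0 -2 0 0 0 -1;0 0 -2 0 0 0 -1;0 0 -3 0 0 0 -1;0 0 -3 0 0 0 -1;0 0 -4 0 0 0 -1;0 0 -4 0 0 0 -1;0 0 0 0 0 0 -1"}}

```text
time: 17.52
position: [0.4981, 0.3921, 0.4831]
tool_rot: [1.899, 2.498, 0.017]
ft_force: [-0.2, -0.1, -1.5]
grip_width: 0.175
```

```bash
python3 -c "
from h import *
rel([.501,.3920,.30],Rdown(1.840))
s=grab('scene','s9')
cv2.imwrite('pics/s9z.png',cv2.resize(s['pixels'][100:300,170:400],None,fx=3,fy=3))
"
```

```text
t 17.525 grasp now [0.4996 0.3932 0.3192] zaxis [ 0.0094  0.0063 -0.9999] xaxis [-0.2677  0.9635  0.0036] f [-0.2 -0.1 -1.5] w 0.175
shift cm [-0.1   0.26  1.92] turn [ 0.0108 -0.0036  0.0018]
```

View pics/s9z.png

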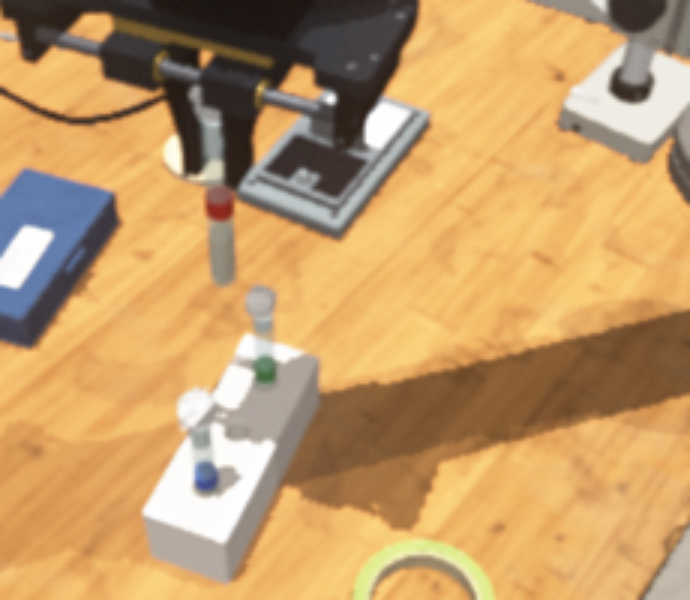

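Emit:
{"method": "play_rows", "body": {"targets": "0 0 0 0 0 0.17 -1;0 0 0 0 0 0.17 -1;0 0 0 0 0 0.17 -1;0 0 0 0 0 0.17 -1;0 0 0 0 0 0.17 -1;0 0 0 0 0 0.17 -1;0 0 0 0 0 0.17 -1;0 0 0 0 0 0.17 -1;0 0 0 0 0 0.17 -1;0 0 0 0 0 0.17 -1;0 0 0 0 0 0 -1;0 0 0 0 0 0 -1"}}

```text
time: 19.08
position: [0.4955, 0.3883, 0.4703]
tool_rot: [3.129, 0.144, -0.016]
ft_force: [0.7, -0.5, -0.0]
grip_width: 0.176
```

```bash
python3 -c "
from h import *
rel([.6235,.1016,.27],Rdown(.10))
"
```

```text
t 19.075 grasp now [0.4939 0.3867 0.3063] zaxis [-0.0098 -0.0101 -0.9999] xaxis [ 0.9957  0.0918 -0.0107] f [ 0.7 -0.5 -0. ] w 0.176
shift cm [10.15 29.69  3.79] turn [ 0.0091  0.0107 -0.008 ]
```

Emit:
{"method": "play_rows", "body": {"targets": "1 3 0 0 0 0 -1;1.7 5 0 0 0 0 -1;1.7 5 0 0.009 0.01 0 -1;1.7 5 0 0 0 0 -1;1.7 5 0 0 0 0 -1;1.2 4 0 0 0 0 -1;0.5 2 0 0 0 0 -1;0 0 0 0 0 0 -1;0 0 0 0 0 0 -1"}}

```text
time: 20.2
position: [0.6209, 0.1049, 0.4678]
tool_rot: [-3.132, -0.185, 0.009]
ft_force: [0.7, -0.5, -0.5]
grip_width: 0.172
```

```bash
python3 -c "
from h import *
rel([.6235,.1016,.27],Rdown(.10)); print(ctrl.get_state()['joint_positions'].round(2))
"
```

```text
t 20.2 grasp now [0.6199 0.1055 0.3038] zaxis [-0.0057  0.0033 -1.    ] xaxis [ 0.993   0.118  -0.0052] f [ 0.7 -0.5 -0.5] w 0.172
shift cm [0.24 0.38 3.38] turn [-0.0039  0.0053  0.0182]
[ 0.28  0.32 -0.62  1.39  0.18  1.5  -1.79]
```

Emit:
{"method": "play_rows", "body": {"targets": "-2.3 0.2 2.9 0 0.157 0.01 -1;-2.7 0.2 2.5 0 0.157 0 -1;-3.1 0 2 0 0.157 0 -1;-3.3 0 1.5 0 0.157 0 -1;-3.5 0 1 0 0.157 0 -1;0 0 0 0 0 0 -1;0 0 0 0 0 0 -1"}}

```text
time: 21.08
position: [0.5002, 0.1054, 0.3191]
tool_rot: [-2.835, -0.19, -1.195]
ft_force: [0.9, 0.6, 0.5]
grip_width: 0.171
```

```bash
python3 -c "
from h import *
rel([.6235,.1016,.206],Rdown(.12,.785)); print(ctrl.get_state()['joint_positions'].round(2))
"
```

```text
t 21.075 grasp now [0.6165 0.1222 0.2046] zaxis [ 0.7089  0.1021 -0.6979] xaxis [0.6921 0.0902 0.7162] f [0.9 0.6 0.5] w 0.171
shift cm [0.62 1.86 0.2 ] turn [-0.0164 -0.0132  0.0068]
[ 0.43 -0.14 -0.68  2.22  0.04  0.23 -1.76]
```

Emit:
{"method": "play_rows", "body": {"targets": "0.3 1.2 0.2 0 0 0 -1;0.3 1.1 0.2 0 0 0 -1;0 0 0 0 0 0 -1;0 0 0 0 0 0 -1"}}

```text
time: 21.58
position: [0.5192, 0.0884, 0.3322]
tool_rot: [-2.823, -0.196, -1.206]
ft_force: [-0.6, 0.2, -0.6]
grip_width: 0.173
```

```bash
python3 -c "
from h import *
rel([.6235,.1016,.206],Rdown(.12,.785))
st=ctrl.get_state(); R0=Ro.from_rotvec(st['tool_rot']); print('centre',st['position']+R0.apply([0,0,.164+.041]), st['qd'].round(3))
s=grab('scene','s10');t=grab('top','t10');w=grab('wrist','w10')
cv2.imwrite('pics/s10z.png',cv2.resize(s['pixels'][80:280,190:400],None,fx=3,fy=3))
cv2.imwrite('pics/t10z.png',cv2.resize(t['pixels'][100:300,195:395],None,fx=3,fy=3))
"
```

```text
t 21.575 grasp now [0.6364 0.1065 0.2189] zaxis [ 0.7146  0.1101 -0.6908] xaxis [0.6849 0.091  0.7229] f [-0.6  0.2 -0.6] w 0.173
shift cm [-1.48 -0.07 -0.08] turn [-0.0237 -0.023   0.0086]
centre [0.6656523  0.11099652 0.19052878] [ 0.005  0.009 -0.003 -0.034 -0.004  0.016  0.004]
```

View pics/s10z.png

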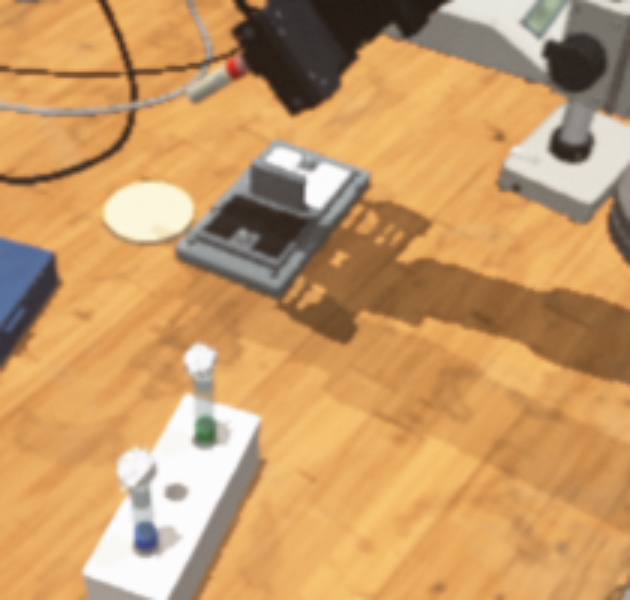

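View pics/t10z.png

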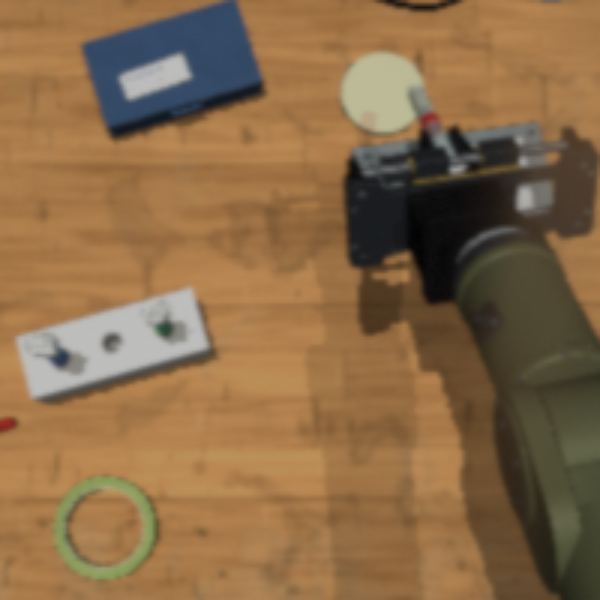

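View pics/w10.png

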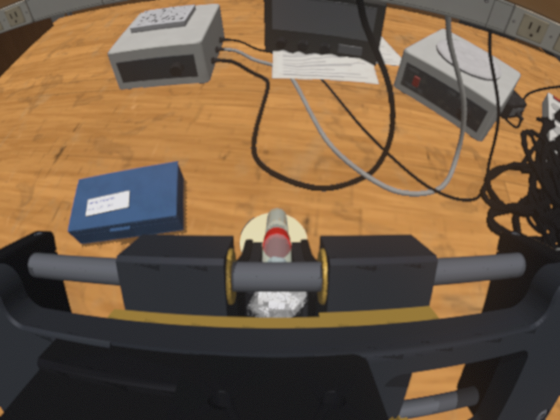

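```bash
python3 -c "
from h import *
t=load('t10'); print(world(t,195+430/3,100+119/3,.19),world(t,195+415/3,100+93/3,.14))
st=ctrl.get_state(); R0=Ro.from_rotvec(st['tool_rot']); c=st['position']+R0.apply([0,0,.164+.041]);print(st['time'],c,R0.inv().apply(np.array([.6535,.1016,.176])-c)*100,st['qd'].round(3))
"
```

```text
[0.67092822 0.10977457 0.19      ] [0.71118514 0.11467051 0.14      ]
21.725 [0.66458484 0.11032008 0.18920566] [-1.79329186  0.71862049  0.026803  ] [ 0.003 -0.003  0.005  0.02  -0.001 -0.001  0.002]
```

Emit:
{"method": "play_rows", "body": {"targets": "-0.9 0.4 0 0 0 0 -1;-0.5 0.2 0 0 0 0 -1;0 0 0 0 0 0 -1;0 0 0 0 0 0 -1;0 0 0 0 0 0 -1;0 0 0 0 0 0 -1"}}

```text
time: 22.48
position: [0.5081, 0.0803, 0.3194]
tool_rot: [-2.826, -0.197, -1.202]
ft_force: [-0.8, 0.7, -1.2]
grip_width: 0.177
```

```bash
python3 -c "
from h import *
for i in range(3):
  s=grab('scene','s11');t=grab('top','t11')
  st=ctrl.get_state(); R0=Ro.from_rotvec(st['tool_rot']); c=st['position']+R0.apply([0,0,.164+.041]);print(st['time'],c.round(4),R0.apply([0,0,1]).round(3),st['qd'].round(3),st['grip_width'])
im=t; hsv=cv2.cvtColor(im['pixels'],cv2.COLOR_BGR2HSV)
a=hsv[125:150,325:355]; v,u=np.nonzero(((a[...,0]<8)|(a[...,0]>170))&(a[...,1]>100)); print(len(u),world(t,u.mean()+325,v.mean()+125,.18))
im=s; hsv=cv2.cvtColor(im['pixels'],cv2.COLOR_BGR2HSV)
a=hsv[80:130,240:300]; v,u=np.nonzero(((a[...,0]<8)|(a[...,0]>170))&(a[...,1]>100)); print(len(u),world(s,u.mean()+240,v.mean()+80,.18))
cv2.imwrite('pics/s11z.png',cv2.resize(s['pixels'][80:280,190:400],None,fx=3,fy=3))
print('stand check', mask_rect(s,(245,123,318,180),.026,110,proj=world))
t0=load('top0')
for nm,r in [('tape',(200,250,260,300)),('marker',(150,232,210,262))]:
  d=np.abs(t['pixels'][r[1]:r[3],r[0]:r[2]].astype(int)-t0['pixels'][r[1]:r[3],r[0]:r[2]]).max(2); print(nm,d.mean(),(d>60).sum())
"
```

```text
22.575 [0.6542 0.1026 0.1773] [ 0.713  0.109 -0.693] [-0.001 -0.002  0.002  0.001 -0.    -0.001  0.001] 0.1737212852767037
22.675 [0.6541 0.1026 0.1772] [ 0.712  0.109 -0.693] [-0.    -0.     0.001  0.001  0.    -0.001 -0.001] 0.17302900425604242
22.775 [0.6541 0.1026 0.1771] [ 0.712  0.109 -0.693] [ 0.     0.002  0.     0.001 -0.002  0.     0.001] 0.17537364088845223
19 [0.65896398 0.10370929 0.18      ]
31 [0.65265525 0.10842169 0.18      ]
stand check ((672.6590576171875, 80.38751983642578), (164.5274658203125, 199.07894897460938), 8.220458984375)
tape 15.385666666666667 0
marker 15.791666666666666 0
```

View pics/s11z.png

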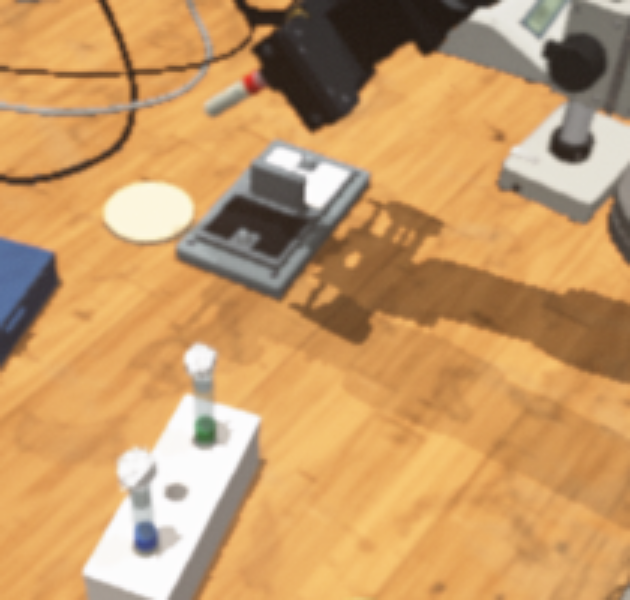

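The last pictures show the tube held steady at about 46° over the black half, with the plate seated and everything else in its place, so I'm handing in.

```bash
python3 -c "
from h import *
print(ctrl.close_job())"
```

```text
the job is handed in; nothing more can be done
None
```

The job is handed in at about 22.8 s of the 51 s allowed. The plate is seated on the stand and the red-banded tube is held over its black half. No verdict was reported, so what follows rests on my own checks.

- **Plate:** I lowered it over both pins, let go and backed off. There was no jamming force on the way down. The views afterwards show it flush, with a pin visible in each hole.
- **Red tube:** I drew it from the middle well and it is held plug end up, about 46° from upright. From the arm pose its centre is at (0.654, 0.103, 0.177) m. That is within 2 mm of the black half's middle horizontally, by my estimate, and about 15 cm above it. The top and scene cameras place the band 6–7 mm from that middle, well inside the 40 mm allowed. Joint speeds were about zero.
- **Everything else:** The blue and green tubes still stand in their wells. A before-and-after comparison of the tape and marker areas showed no change beyond the arm's shadow.

One check failed to give a usable number. A last contour measurement of the stand in the scene view picked up neighbouring clutter (165 x 199 mm instead of 110 x 190 mm). I disregarded it and relied on the pictures for the seating.

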